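Gauge a centrifuge tube adapter sleeve and sort it

ROBOT

A 6-joint arm with a two-finger parallel gripper is mounted at the origin on the work surface. World frame = base frame: x ahead of the robot, y to its left, z up, the work surface at z = 0. Lengths are in m, angles in rad, forces in N, time in s.
With the tool pointing down it reaches from about 0.25 to 0.725 m from the base axis. Payload 4 kg.
Tool frame: the origin (TCP) lies at the very end of the fingers, on their centre line; the grasp point (between the pads) lies 19 mm behind it (bot.pinch_z is the distance from the TCP to the grasp point, in m); z points along the fingers, x is the direction in which the jaws open and shut, and the axes are right-handed (so a half turn about z gives the same grasp; the last joint's range is limited). The gripper opens to 85 mm and grips with 20 to 120 N. Pads are 22 mm wide; open, the fingers measure 114 mm over their backs; the gripper's body (76 mm by 85 mm) begins 54 mm behind the grasp point. The pads swing forward as they close: fully open they stand 13 mm farther back than shut.
Start: joints at [-1.108, 0.241, 0.005, 1.335, 0, 1.571], TCP at [0.223, -0.447, 0.204] pointing down, gripper open.
Joint ranges: [-2.72, 2.72], [-1.05, 1.87], [-1.09, 1.28], [-1.99, 2.15], [-1.42, 1.44], [-3.14, 3.14]. Speed limits (rad/s): [2.79, 2.79, 3.14, 3.14, 3.14, 3.14].

INTERFACE

Orientations are given as a unit quaternion [x, y, z, w].
In Python, from workcell import bot gives the robot as it stands. The module is installed in compiled form; this text tells all that it offers.
- The arm moves only by the shell command python3 -m inch 'ROWS'. ROWS is JSON, a list of rows, each a list of 7 numbers: the shift along the tool's x, y, z scaled (see below), then the turn, a rotation vector about the tool's x, y, z scaled (see below), then the gripper command: -1 is fully open, 1 is shut, values between are in proportion. In form: [[x, y, z, wx, wy, wz, gripper], ...]. A call has exactly 8 rows; each row shifts and turns the commanded pose from where the row before left it, along the tool's axes as they then stand; what a row does not reach is not made up. The controller multiplies each number of a shift by 2.5 cm and each number of a turn by 180 degrees. A row lasts 1/10 s, in which the tool goes at most 50 mm and 8.59 degrees, less where a joint would pass 70% of its speed; a pose out of reach is approached as far as the arm can. A call with a number of a shift or a turn outside -1 to 1 is refused whole. A call with a gripper value outside its range is refused whole. The fingers move at their own pace and stop on an object; the grip force is fixed at half the most. Time passes only in rows, so rows that do not move let the fingers close, or fill a call up. It gives the time, the measured TCP pose, the force and the opening at its end, in the units of the state.
- bot.get_obs(): the state, without advancing time (a new reading comes with each control period).
- bot.camera(name): name is "scene" or "top" or "wrist"; returns (picture, depth): 420x560x3 uint8, blue, green, red; 420x560 float32, m along the optical axis (not along the pixel's ray), 0 where there is no reading.
- bot.get_calibration(name): a dict with "vfov" (degrees; the focal length in pixels is half the picture's height over the tangent of half this angle, whatever the lens; pixels are square), "cx", "cy" (the principal point, pixels), "R" (3x3) and "t" (3): a world point X has camera coordinates R X + t. Camera axes: x right, y down, z forward; pixel columns grow to the right and rows downward; lengths in m; the calibration is good to about 2 mm. A picture is of the moment at which its call begins: read the wrist's pose just before it. get_calibration takes no time and is no camera call; for the wrist camera it gives the pose at the moment of the call.
- bot.job_done(): hands the job in, once; it reports no verdict.
The state is a dict: "clock": time; "joint_pos": joint angles; "joint_vel": joint speeds; "tau": joint torques, N m; "eef_pos": TCP position; "tool_rot": TCP orientation; "ft_force": force on the tool from outside, world axes, zero at the start; "ft_torque": the same for the moment, N m; "grip_width": finger opening in m.
Only numpy, scipy, OpenCV 4.12 (cv2) and the standard library are available. Lean on these libraries where they do the work, as an engineer would, in place of code of your own. Each camera call takes 0.05 s, during which the arm holds its last target.

TASK

First clear the pink foam chunk off the base plate of the fit gauge into the dark grey waste bin. Then slide the blue sleeve from the green mat down over the gauge pin and let go so that it rests there: if it has gone fully home on the plate, stand it upright on the floor of the white tray; if it has stopped part-way down the pin, stand it upright on the floor of the red tray. Leave the sleeve on the black mat and everything else on the bench where it is.

Things in the scene. Friction and masses are not known exactly. Their poses are not given: they have to be found in the camera images.
- sleeve_1: one of two look-alike upright blue plastic sleeves, outer diameter 50, height 80, bored right through: top mouth 25 wide on both, the bore below 31.5 (good) or only 25 (too tight), unseen. About 120 g. Origin: centre of its underside, z up its axis. Which of the two stands on the green mat, and which on the black, changes from run to run
- sleeve_2: one of two look-alike upright blue plastic sleeves, outer diameter 50, height 80, bored right through: top mouth 25 wide on both, the bore below 31.5 (good) or only 25 (too tight), unseen. About 120 g. Origin: centre of its underside, z up its axis. Which of the two stands on the green mat, and which on the black, changes from run to run
- test_mat: fixed round green mat, diameter 90, 4 thick, under the sleeve that is to be tested. Origin: centre of its underside
- hold_mat: fixed round black rubber mat, diameter 90, 4 thick, under the sleeve that is to be left alone. Origin: centre of its underside
- gauge: fixed fit gauge: aluminium base plate 180 x 90, 12 thick, with an upright stepped steel pin. Origin: on the pin's axis, at the underside of the plate; z up along the pin; the plate runs from 135 behind the pin (-x) to 45 ahead of it (+x)
- pin_foot (a point): the point on the pin's axis at the top face of the base plate, 12 above the table. A good sleeve comes to rest with its underside here
- pin_tip (a point): centre of the pin's top, 102 above the table (90 above the plate). The pin is 28 in diameter from the plate up to 50, tapers to 21 at 55, stays 21 up to 86, then is chamfered to 13 at the tip; a tight sleeve comes to rest on the taper, its underside about 52 above the plate
- chunk: loose pink chunk of rigid foam packing, 90 x 32 x 32, about 20 g, lying on the base plate beside the pin, one end a few mm from it. Origin: its centre; x along its 90 length
- waste_bin: fixed dark grey open waste bin, outer 130 x 130, 100 high, walls and floor 5 thick. Origin: centre of its underside, z up
- white_tray: fixed white open tray for sleeves that fit, outer 120 x 120, 25 high, walls and floor 5 thick. Origin: centre of its underside
- red_tray: fixed red open tray for sleeves that do not fit, outer 120 x 120, 25 high, walls and floor 5 thick. Origin: centre of its underside
- dish_a: bystander: culture dish, diameter 84, 18 high. Origin: centre of its underside
- dish_b: bystander: stack of two culture dishes, diameter 84, 36 high. Origin: centre of its underside
- amber_bottle: bystander: amber glass bottle, diameter 50, 100 high. Origin: centre of its underside
- beaker: bystander: glass beaker, rim diameter 80, 90 high. Origin: centre of its underside
- marker: bystander: white and green marker pen lying flat, 135 long, 16 thick. Origin: underside of its middle, x along it

How it is judged:
On the way, in this order (a step that is already met when the one before it is completed fails the run):
1. the foam chunk lies in the waste bin (x of chunk in the frame of waste_bin between -0.06 and 0.06 m and y of chunk in the frame of waste_bin between -0.06 and 0.06 m and z of chunk in the frame of waste_bin below 0.075 m and linear speed of chunk below 0.03 m/s and contact force between the fingers and chunk below 0.3 N), for 0.2 s.
2. the sleeve rests, let go, on the gauge pin: fully home on the plate if good, stopped on the taper if tight (((z of sleeve_1 in the frame of pin_foot between -0.004 and 0.005 m and horizontal distance between sleeve_1 and pin_foot below 0.008 m and angle between sleeve_1's own z axis and vertical below 0.12 rad and contact force between the fingers and sleeve_1 below 0.3 N and linear speed of sleeve_1 below 0.03 m/s) or (z of sleeve_2 in the frame of pin_foot between 0.042 and 0.062 m and horizontal distance between sleeve_2 and pin_foot below 0.008 m and angle between sleeve_2's own z axis and vertical below 0.12 rad and contact force between the fingers and sleeve_2 below 0.3 N and linear speed of sleeve_2 below 0.03 m/s))), for 0.3 s.
At the end, for the whole second after the job is handed in: Chunk at rest in the waste bin, below its rim. Tested sleeve upright (0.12 rad) and at rest on the tray floor (within 12 mm): white tray if it went home on the pin (sleeve_1), red if it stopped on the taper (sleeve_2). Other sleeve upright within 25 mm of the black mat's centre (x of chunk in the frame of waste_bin between -0.06 and 0.06 m and y of chunk in the frame of waste_bin between -0.06 and 0.06 m and z of chunk in the frame of waste_bin below 0.075 m and linear speed of chunk below 0.03 m/s and ((x of sleeve_1 in the frame of white_tray between -0.04 and 0.04 m and y of sleeve_1 in the frame of white_tray between -0.04 and 0.04 m and z of sleeve_1 in the frame of white_tray below 0.012 m and angle between each of sleeve_1, sleeve_2's own z axis and vertical below 0.12 rad and linear speed of sleeve_1 below 0.02 m/s and horizontal distance between sleeve_2 and hold_mat below 0.025 m and height (world z) of sleeve_2 below 0.012 m) or (x of sleeve_2 in the frame of red_tray between -0.04 and 0.04 m and y of sleeve_2 in the frame of red_tray between -0.04 and 0.04 m and z of sleeve_2 in the frame of red_tray below 0.012 m and angle between each of sleeve_2, sleeve_1's own z axis and vertical below 0.12 rad and linear speed of sleeve_2 below 0.02 m/s and horizontal distance between sleeve_1 and hold_mat below 0.025 m and height (world z) of sleeve_1 below 0.012 m))); the robot touches nothing.
It fails at once if a bystander (dish, dish stack, bottle, beaker, marker) moved more than 30 mm (distance of any of dish_a, dish_b, amber_bottle, beaker, marker from where it was at the start of the episode above 0.03 m).
It also fails if it takes over 72 s, if anything falls off the work surface, if the arm or the gripper's body presses on something with over 40 N, if the wrist force passes 120 N, or if a joint passes its speed limit or range.

## Working session

There is one attempt and no reset: what is moved stays moved. The work goes in short steps, Python scripts to look and compute and a shell command to move; the robot and the scene stay as the last step left them, time stands still between calls to the robot, and variables do not carry over. Pictures are saved under pics/ and viewed, and the job is handed in when it is done.

```bash
mkdir -p pics; ls; python3 - <<'E'
from workcell import bot
import cv2,numpy as np
o=bot.get_obs(); print({k:np.round(v,3) for k,v in o.items()}, bot.pinch_z)
for n in ["scene","top"]:
    p,d=bot.camera(n); cv2.imwrite(f"pics/{n}0.png",p); np.save(f"{n}0.npy",d); cv2.imwrite(f"{n}0_raw.png",p)
    c=bot.get_calibration(n); print(n,{k:np.round(v,4).tolist() for k,v in c.items()})
E
```

```text
pics
{'clock': np.float64(0.0), 'joint_pos': array([-1.108,  0.241,  0.004,  1.335,  0.   ,  1.571]), 'joint_vel': array([ 0.001,  0.   , -0.   , -0.001, -0.   , -0.   ]), 'tau': array([ 0.0000e+00, -3.7232e+01,  2.5241e+01,  1.7000e-02,  0.0000e+00,
       -0.0000e+00]), 'eef_pos': array([ 0.223, -0.447,  0.203]), 'tool_rot': array([ 0.85 , -0.526, -0.001, -0.001]), 'ft_force': array([0.201, 0.059, 1.35 ]), 'ft_torque': array([-0.021,  0.018,  0.013]), 'grip_width': np.float64(0.085)} 0.0187
scene {'vfov': 54.4408, 'cx': 277.4024, 'cy': 211.0892, 'R': [[-0.2904, 0.9566, 0.023], [0.5374, 0.183, -0.8232], [-0.7917, -0.2267, -0.5672]], 't': [0.1456, -0.2129, 1.4287]}
top {'vfov': 42.1488, 'cx': 276.6102, 'cy': 209.3798, 'R': [[0.0239, -0.9994, 0.0233], [-0.9944, -0.0261, -0.1026], [0.1032, -0.0207, -0.9944]], 't': [-0.0319, 0.5406, 1.5105]}
```

View pics/scene0.png

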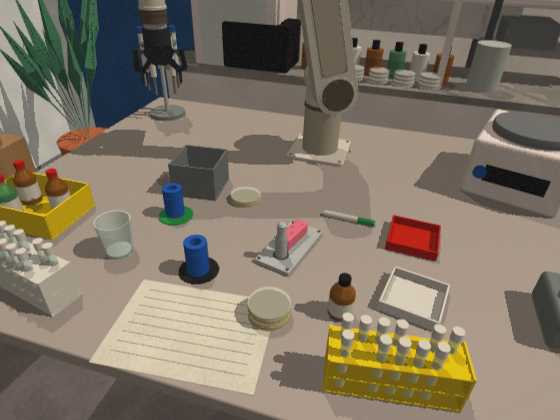

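View pics/top0.png

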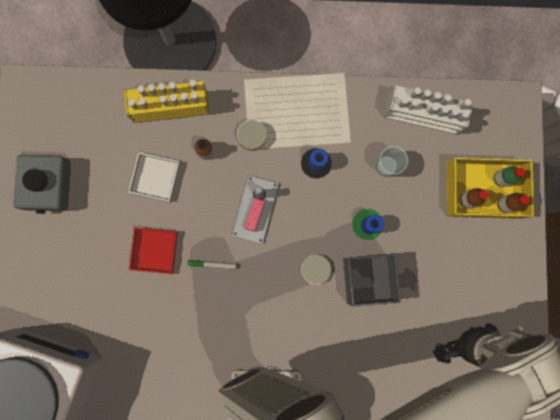

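The scene and top views show everything:
- Green mat with its sleeve, top view about (370,224).
- Black mat with its sleeve at (317,162).
- Gauge at (257,208), with the pink chunk at (255,212).
- Bin at (372,280), white tray at (155,177) and red tray at (154,251).

Next I'll enlarge crops for exact pixel positions.

```bash
cat > h.py <<'E'
import numpy as np,cv2
from workcell import bot
def cam(n):
    c=bot.get_calibration(n); f=210/np.tan(np.radians(c['vfov'])/2); return f,c['cx'],c['cy'],np.array(c['R']),np.array(c['t'])
def ray(n,u,v,cal=None):
    f,cx,cy,R,t=cal or cam(n); d=R.T@np.array([(u-cx)/f,(v-cy)/f,1]); o=-R.T@t; return o,d
def atz(n,u,v,z,cal=None):
    o,d=ray(n,u,v,cal); s=(z-o[2])/d[2]; return o+s*d
def cloud(n,d,cal=None):
    f,cx,cy,R,t=cal or cam(n); v,u=np.mgrid[:d.shape[0],:d.shape[1]]
    P=np.stack([(u-cx)/f*d,(v-cy)/f*d,d],-1); return (P-t)@R
E
python3 - <<'E'
import cv2,numpy as np
from h import *
p=cv2.imread("top0_raw.png")
def crop(n,x0,y0,x1,y1,s): cv2.imwrite(n,cv2.resize(p[y0:y1,x0:x1],None,fx=s,fy=s,interpolation=cv2.INTER_CUBIC))
crop("pics/c1.png",220,130,320,250,5); crop("pics/c2.png",290,140,410,310,3.5); crop("pics/c3.png",120,140,220,280,4)
d=np.load("top0.npy"); C=cloud("top",d)
for u,v in [(258,190),(255,212),(250,232),(320,155),(374,223),(440,240),(300,300),(160,300),(100,230),(372,290),(155,177),(154,251),(60,300),(360,60)]: print(u,v,C[v,u].round(4))
E
```

```text
258 190 [0.5844 0.0346 0.1047]
255 212 [0.5302 0.042  0.049 ]
250 232 [0.477  0.0555 0.0033]
320 155 [ 0.6979 -0.1373  0.042 ]
374 223 [ 0.51   -0.2951  0.0261]
440 240 [ 0.4678 -0.4907  0.0022]
300 300 [ 0.2883 -0.0911  0.0023]
160 300 [ 0.279   0.3039 -0.0049]
100 230 [ 0.4722  0.4822 -0.0017]
372 290 [ 0.3208 -0.2962 -0.0024]
155 177 [0.6282 0.3327 0.003 ]
154 251 [0.4163 0.3255 0.0038]
60 300 [0.2733 0.5806 0.0032]
360 60 [ 1.2921 -0.3856 -0.7496]
```

View pics/c1.png

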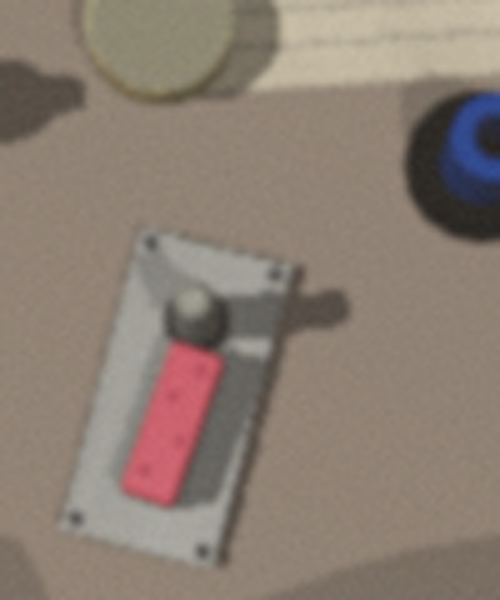

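View pics/c2.png

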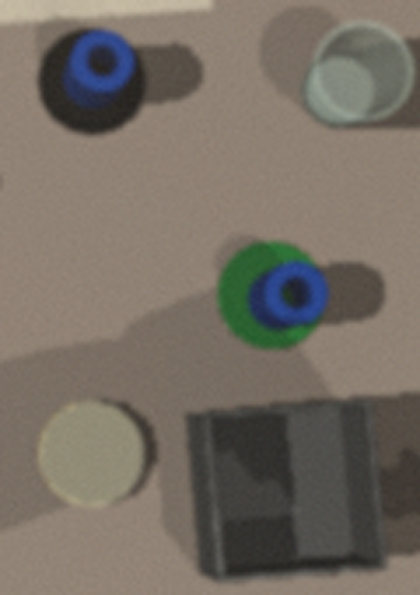

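View pics/c3.png

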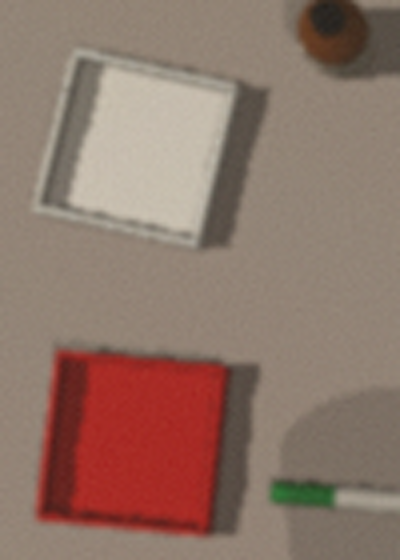

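```bash
cat > m.py <<'E'
from h import *
def px(l,s,x0,y0): return [((u+.5)/s-.5+x0,(v+.5)/s-.5+y0) for u,v in l]
def quad(name,l,z):
    P=np.array([atz("top",u,v,z) for u,v in l]); 
    e=[np.linalg.norm(P[(i+1)%len(P)]-P[i]) for i in range(len(P))] if len(P)>1 else []
    print(name,P.mean(0).round(4),"sides",np.round(e,4))
    if len(P)>1: print("   dirs deg",[round(float(np.degrees(np.arctan2(*(P[(i+1)%4]-P[i])[[1,0]]))),1) for i in range(4)]); print(P[:,:2].round(4).tolist())
quad("plate",px([(140,228),(301,267),(218,567),(60,528)],5,220,130),.012)
quad("pintip",px([(195,299)],5,220,130),.102)
quad("chunk",px([(170,345),(222,352),(177,507),(123,490)],5,220,130),.044)
quad("slG",px([(296,293)],3.5,290,140),.084)
quad("slB",px([(102,62)],3.5,290,140),.084)
quad("matG",px([(271,295)],3.5,290,140),.004)
quad("matB",px([(92,81)],3.5,290,140),.004)
quad("bin",px([(187,413),(375,400),(385,568),(212,580)],3.5,290,140),.1)
quad("white",px([(75,47),(240,82),(200,250),(33,210)],4,120,140),.025)
quad("red",px([(57,350),(230,363),(212,535),(37,520)],4,120,140),.025)
quad("bottle",px([(328,18)],4,120,140),.1)
E
python3 m.py; python3 - <<'E'
from h import *
o=bot.get_obs(); print(bot.get_calibration("wrist"))
from scipy.spatial.transform import Rotation as R
print(R.from_quat(o['tool_rot']).as_matrix().round(3))
E
```

```text
plate [0.5427 0.0413 0.012 ] sides [0.095  0.1783 0.0922 0.1779]
   dirs deg [-102.2, 166.0, 77.6, -13.1]
[[0.6393, 0.0669], [0.6192, -0.026], [0.4462, 0.017], [0.4661, 0.1071]]
pintip [0.5865 0.033  0.102 ] sides []
chunk [0.5243 0.0441 0.044 ] sides [0.0293 0.0904 0.0315 0.0853]
   dirs deg [-96.2, 165.4, 74.0, -16.2]
[[0.5683, 0.0471], [0.5651, 0.0179], [0.4776, 0.0406], [0.4863, 0.0709]]
slG [ 0.5042 -0.284   0.084 ] sides []
slB [ 0.6825 -0.1298  0.084 ] sides []
matG [ 0.5086 -0.2796  0.004 ] sides []
matB [ 0.6825 -0.1296  0.004 ] sides []
bin [ 0.3523 -0.2769  0.1   ] sides [0.145  0.1273 0.1323 0.1272]
   dirs deg [-84.7, -176.5, 95.2, 9.2]
[[0.4088, -0.1977], [0.4222, -0.342], [0.2951, -0.3498], [0.2832, -0.2181]]
white [0.6265 0.3314 0.025 ] sides [0.1199 0.1231 0.1211 0.1199]
   dirs deg [-100.5, 169.2, 78.0, -11.4]
[[0.6971, 0.3786], [0.6752, 0.2608], [0.5542, 0.2838], [0.5795, 0.4023]]
red [0.4184 0.3237 0.025 ] sides [0.1212 0.1203 0.1218 0.1189]
   dirs deg [-92.9, 176.5, 86.5, -3.8]
[[0.4811, 0.3804], [0.4751, 0.2594], [0.355, 0.2667], [0.3625, 0.3883]]
bottle [0.7066 0.1911 0.1   ] sides []
{'vfov': 71.66511860333615, 'cx': 273.6913006484837, 'cy': 207.24878009727954, 'R': array([[ 4.45481634e-01, -8.95290587e-01, -9.37403292e-04],
       [-8.57800388e-01, -4.27126490e-01,  2.85904627e-01],
       [-2.56368111e-01, -1.26561155e-01, -9.58257620e-01]]), 't': array([-0.49931613, -0.03603932,  0.37927662])}
[[ 0.446 -0.895 -0.001]
 [-0.895 -0.446  0.002]
 [-0.002  0.    -1.   ]]
```

```bash
python3 -m inch '[[0,0,-0.5,0,0,-0.047,-1],[0,0,-0.5,0,0,-0.047,-1],[0,0,-0.5,0,0,-0.047,-1],[0,0,-0.5,0,0,-0.047,-1],[0,0,0,0,0,-0.047,-1],[0,0,0,0,0,-0.047,-1],[0,0,0,0,0,-0.047,-1],[0,0,0,0,0,-0.047,-1]]'
cat > go.py <<'E'
# usage: go.py x y z yaw_deg_of_tool_x : prints required shift in tool axes in units (of 25 mm) and turn units
import sys
from h import *
from scipy.spatial.transform import Rotation as R
o=bot.get_obs(); M=R.from_quat(o['tool_rot']).as_matrix()
print("t",round(float(o['clock']),2),"tcp",o['eef_pos'].round(4),"yaw",round(float(np.degrees(np.arctan2(M[1,0],M[0,0]))),1),"z",M[:,2].round(3),"j",o['joint_pos'].round(2),"F",o['ft_force'].round(1),"w",round(float(o['grip_width']),4))
if len(sys.argv)>3:
    a=[float(v) for v in sys.argv[1:]]; d=np.array(a[:3])-o['eef_pos']
    print("shift units",(M.T@d/0.025).round(2))
    if len(a)>3:
        y=np.radians(a[3]); T=np.array([[np.cos(y),np.sin(y),0],[np.sin(y),-np.cos(y),0],[0,0,-1]]).T
        T=np.column_stack([[np.cos(y),np.sin(y),0],[np.sin(y),-np.cos(y),0],[0,0,-1]])
        print("turn units",(R.from_matrix(M.T@T).as_rotvec()/np.pi).round(4))
        print("shift units after turn",(T.T@d/0.025).round(2))
E
python3 go.py .5 .04 .25 75
```

```text
clock: 0.9
eef_pos: [0.2231, -0.4471, 0.2534]
tool_rot: [0.999, 0.04, -0.0, -0.001]
ft_force: [0.5, -0.7, 0.4]
grip_width: 0.0853
t 0.9 tcp [ 0.2231 -0.4471  0.2534] yaw 4.5 z [-0.001  0.001 -1.   ] j [-1.11  0.23  0.11  1.46  0.    0.38] F [ 0.5 -0.7  0.4] w 0.0853
shift units [ 12.59 -18.54   0.15]
turn units [-4.000e-04 -1.000e-04 -3.914e-01]
shift units after turn [21.69  5.66  0.14]
```

```bash
python3 -m inch '[[0.68,-1,0,0,0,0,-1],[0.68,-1,0,0,0,0,-1],[0.68,-1,0,0,0,0,-1],[0.68,-1,0,0,0,0,-1],[0.68,-1,0,0,0,0,-1],[0.68,-1,0,0,0,0,-1],[0.68,-1,0,0,0,0,-1],[0.68,-1,0,0,0,0,-1]]'; python3 -m inch '[[0,0,0,0,0,-0.047,-1],[0,0,0,0,0,-0.047,-1],[0,0,0,0,0,-0.047,-1],[0,0,0,0,0,-0.047,-1],[0,0,0,0,0,-0.047,-1],[0,0,0,0,0,-0.047,-1],[0,0,0,0,0,-0.047,-1],[0,0,0,0,0,-0.047,-1]]'
python3 go.py .5 .045 .25 75
```

```text
clock: 1.7
eef_pos: [0.3444, -0.2367, 0.2536]
tool_rot: [0.999, 0.037, -0.0, -0.0]
ft_force: [0.2, -0.3, -0.7]
grip_width: 0.0853
clock: 2.5
eef_pos: [0.3439, -0.2378, 0.2535]
tool_rot: [0.808, 0.589, -0.0, -0.001]
ft_force: [-0.2, 0.6, 0.3]
grip_width: 0.0852
t 2.5 tcp [ 0.3439 -0.2378  0.2535] yaw 72.2 z [-0.001  0.001 -1.   ] j [-0.6   0.06 -0.08  1.43 -0.   -0.29] F [-0.2  0.6  0.3] w 0.0852
shift units [12.68  2.49  0.14]
turn units [-0.0003 -0.0001 -0.0154]
shift units after turn [12.54  3.1   0.14]
```

```bash
python3 -m inch '[[1,0.25,0,0,0,-0.015,-1],[1,0.25,0,0,0,0,-1],[1,0.25,0,0,0,0,-1],[1,0.25,0,0,0,0,-1],[1,0.25,0,0,0,0,-1],[1,0.25,0,0,0,0,-1],[1,0.25,0,0,0,0,-1],[1,0.25,0,0,0,0,-1]]'; python3 -m inch '[[1,0.25,0,0,0,0,-1],[1,0.25,0,0,0,0,-1],[1,0.25,0,0,0,0,-1],[1,0.25,0,0,0,0,-1],[0.5,0.1,0,0,0,0,-1],[0,0,0,0,0,0,-1],[0,0,0,0,0,0,-1],[0,0,0,0,0,0,-1]]'
cat > w.py <<'E'
import sys
from h import *
import pickle
n=sys.argv[1]
cal=cam("wrist"); p,d=bot.camera("wrist"); pickle.dump((cal,p,d),open(n+".pkl","wb")); cv2.imwrite(f"pics/{n}.png",p)
E
python3 go.py .5 .045 .25 75; python3 w.py w1
```

```text
clock: 3.3
eef_pos: [0.4467, -0.0581, 0.2535]
tool_rot: [0.796, 0.606, -0.0, -0.0]
ft_force: [-0.6, -0.4, -0.6]
grip_width: 0.0856
clock: 4.1
eef_pos: [0.5025, 0.0411, 0.2539]
tool_rot: [0.796, 0.605, -0.0, 0.0]
ft_force: [0.3, -0.1, -0.2]
grip_width: 0.0852
t 4.1 tcp [0.5025 0.0411 0.2539] yaw 74.5 z [-0. -0. -1.] j [ 0.08  0.23  0.13  1.46 -0.    0.35] F [ 0.3 -0.1 -0.2] w 0.0852
shift units [ 0.12 -0.14  0.16]
turn units [-0.0001  0.0002 -0.0027]
shift units after turn [ 0.12 -0.14  0.16]
```

View pics/w1.png

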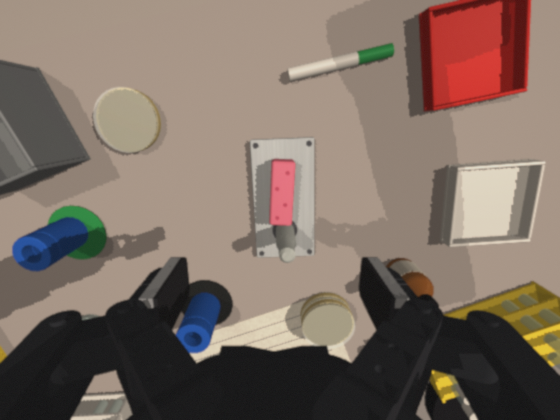

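The wrist view shows the plate between about (251,139) and (315,257), with the chunk at (283,192) and the pin tip at (288,256). I'll enlarge it to measure.

```bash
python3 - <<'E'
import pickle,cv2
cal,p,d=pickle.load(open("w1.pkl","rb"))
cv2.imwrite("pics/w1c.png",cv2.resize(p[130:270,235:335],None,fx=4,fy=4,interpolation=cv2.INTER_CUBIC))
E
```

```text
(no output)
```

View pics/w1c.png

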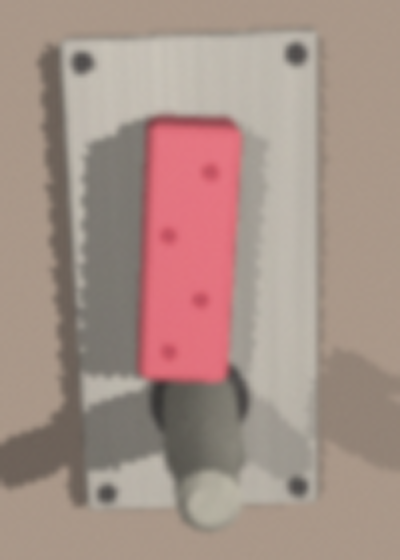

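```bash
python3 - <<'E'
import pickle
from h import *
cal,p,d=pickle.load(open("w1.pkl","rb"))
def q(name,l,z):
    P=np.array([atz("wrist",(u+.5)/4-.5+235,(v+.5)/4-.5+130,z,cal) for u,v in l]); 
    print(name,P.mean(0).round(4))
    if len(P)>1: print([round(float(np.linalg.norm(P[(i+1)%4]-P[i])),4) for i in range(4)],[round(float(np.degrees(np.arctan2(*(P[(i+1)%4]-P[i])[[1,0]]))),1) for i in range(4)]); print(P[:,:2].round(4).tolist())
q("plate",[(62,40),(317,32),(317,500),(88,508)],.012)
q("screws",[(82,62),(296,54),(299,486),(107,494)],.012)
q("pin",[(212,500)],.102)
q("chunk",[(146,124),(241,128),(228,382),(139,378)],.044)
C=cloud("wrist",d,cal); print(C[200,283].round(4), C[255,288].round(4), C[150,260].round(4))
E
```

```text
plate [0.5461 0.0442 0.012 ]
[0.0881, 0.1775, 0.0892, 0.1782] [76.2, -13.3, -103.3, 166.4]
[[0.4491, 0.0221], [0.4701, 0.1077], [0.6429, 0.0669], [0.6223, -0.0199]]
screws [0.5469 0.044  0.012 ]
[0.0743, 0.1641, 0.0745, 0.1648] [76.5, -13.2, -102.9, 166.8]
[[0.4581, 0.0267], [0.4754, 0.099], [0.6353, 0.0616], [0.6186, -0.0111]]
pin [0.5884 0.0348 0.102 ]
chunk [0.5275 0.0454 0.044 ]
[0.031, 0.0881, 0.031, 0.0879] [72.0, -17.3, -108.3, 162.7]
[[0.4807, 0.0437], [0.4902, 0.0732], [0.5744, 0.047], [0.5647, 0.0176]]
[0.5364 0.0448 0.0433] [0.5892 0.0351 0.1017] [0.4663 0.0313 0.0124]
```

```bash
python3 go.py .5146 .0494 .016 72.7
```

```text
t 4.15 tcp [0.5026 0.041  0.254 ] yaw 74.5 z [-0. -0. -1.] j [ 0.08  0.23  0.13  1.46 -0.    0.35] F [-0.5  0.1  0.3] w 0.0855
shift units [0.45 0.37 9.52]
turn units [-0.      0.0001  0.01  ]
shift units after turn [0.46 0.36 9.52]
```

```bash
python3 -m inch '[[0.46,0.36,1,0,0,0.01,-1],[0,0,1,0,0,0,-1],[0,0,1,0,0,0,-1],[0,0,1,0,0,0,-1],[0,0,1,0,0,0,-1],[0,0,1,0,0,0,-1],[0,0,1,0,0,0,-1],[0,0,0.8,0,0,0,-1]]'; python3 go.py .5146 .0494 .016 72.7
```

```text
clock: 4.95
eef_pos: [0.514, 0.0497, 0.0578]
tool_rot: [0.805, 0.593, -0.0, -0.0]
ft_force: [-1.0, -0.4, 1.0]
grip_width: 0.0854
t 4.95 tcp [0.514  0.0497 0.0578] yaw 72.7 z [-0.001 -0.    -1.   ] j [ 0.1   0.38 -0.2   0.99 -0.    0.4 ] F [-1.  -0.4  1. ] w 0.0854
shift units [-0.    0.03  1.67]
turn units [-0.0002  0.0002 -0.0001]
shift units after turn [-0.    0.03  1.67]
```

```bash
python3 -m inch '[[0,0,0.9,0,0,0,-1],[0,0,0.75,0,0,0,-1],[0,0,0,0,0,0,0.6],[0,0,0,0,0,0,1],[0,0,0,0,0,0,1],[0,0,0,0,0,0,1],[0,0,0,0,0,0,1],[0,0,0,0,0,0,1]]'; python3 go.py .5146 .0494 .016 72.7;  python3 w.py w2
```

```text
clock: 5.75
eef_pos: [0.5152, 0.0508, 0.0183]
tool_rot: [0.805, 0.593, 0.0, 0.0]
ft_force: [0.2, -0.6, 0.7]
grip_width: 0.0003
t 5.75 tcp [0.5152 0.0508 0.0183] yaw 72.8 z [ 0.001  0.    -1.   ] j [ 0.1   0.43 -0.24  0.9  -0.    0.4 ] F [ 0.2 -0.6  0.7] w 0.0003
shift units [-0.06 -0.01  0.09]
turn units [ 0.0003 -0.0001  0.0005]
shift units after turn [-0.06 -0.01  0.09]
```

View pics/w2.png

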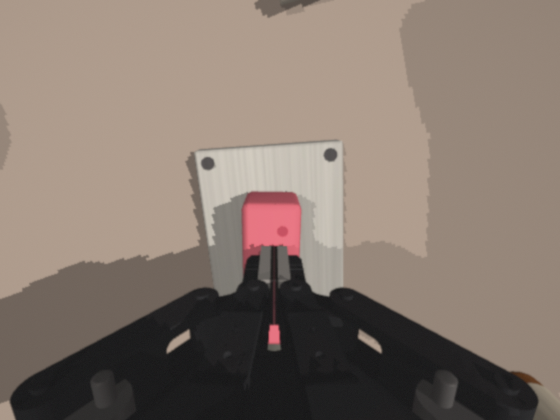

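The gripper shut to 0 mm and the chunk appears to be still under the fingers at (272,225), so I'll check how they stand.

```bash
python3 - <<'E'
from h import *
import pickle
cal,p,d=pickle.load(open("w2.pkl","rb")); C=cloud("wrist",d,cal)
for u,v in [(272,198),(272,215),(272,235),(250,230),(295,230),(274,270),(274,340),(262,265)]: print(u,v,C[v,u].round(4))
p,d=bot.camera("scene"); cv2.imwrite("pics/s2.png",cv2.resize(p[190:300,220:360],None,fx=5,fy=5,interpolation=cv2.INTER_CUBIC))
cv2.imwrite("pics/w2c.png",cv2.resize(cv2.imread("pics/w2.png")[180:360,200:350],None,fx=4,fy=3.3,interpolation=cv2.INTER_CUBIC))
E
```

```text
272 198 [0.4855 0.0591 0.031 ]
272 215 [0.491  0.0575 0.044 ]
272 235 [0.5016 0.0542 0.0443]
250 230 [0.4955 0.0438 0.0441]
295 230 [0.5025 0.0667 0.0444]
274 270 [0.5053 0.0541 0.0754]
274 340 [0.5666 0.0351 0.0444]
262 265 [0.5036 0.049  0.0712]
```

View pics/s2.png

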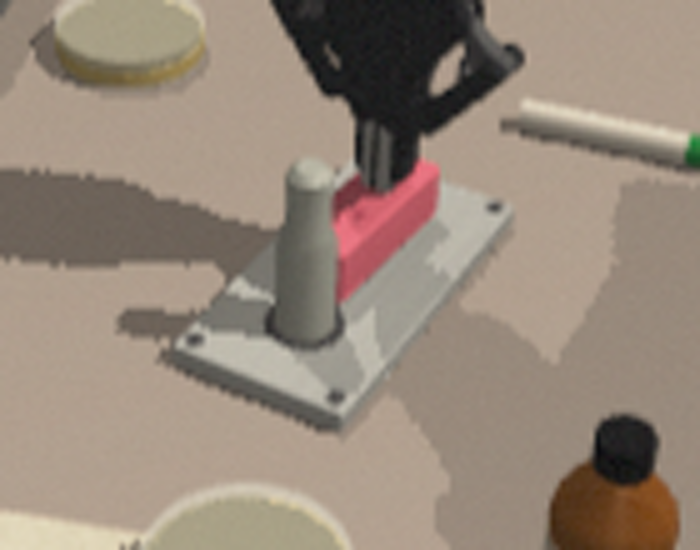

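View pics/w2c.png

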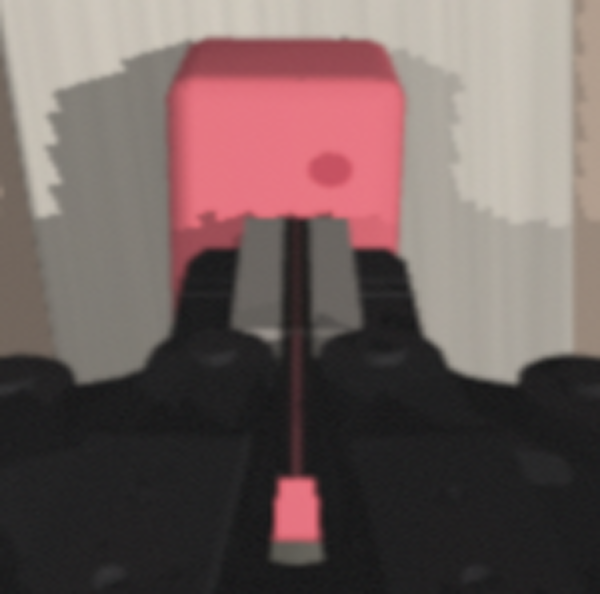

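```bash
python3 - <<'E'
from h import *
import pickle
for n,e in [("w1",[.5025,.0411,.2539]),("w2",[.5152,.0508,.0183])]:
    cal,p,d=pickle.load(open(n+".pkl","rb")); f,cx,cy,R,t=cal; C=cloud("wrist",d,cal)
    for dz in [0,.013,.019,.026,.04,.06]:
        X=np.array(e)+[0,0,dz]; c=R@X+t; print(n,dz,(c[:2]/c[2]*f+[cx,cy]).round(1),c[2].round(3))
    if n=="w1":
        for u,v in [(182,262),(175,280),(165,290),(150,310),(150,300),(365,265),(375,285),(390,305),(120,330)]: print(u,v,C[v,u].round(4),d[v,u])
    else:
        for u,v in [(262,247),(285,247),(262,255),(285,260),(262,270),(262,280),(250,262),(245,275),(262,290)]: print(u,v,C[v,u].round(4),d[v,u])
E
```

```text
w1 0 [273.6 239.9] 0.184
w1 0.013 [273.6 248.6] 0.172
w1 0.019 [273.6 253.1] 0.166
w1 0.026 [273.6 258.7] 0.159
w1 0.04 [273.5 271.5] 0.146
w1 0.06 [273.5 294.5] 0.127
182 262 [0.4825 0.002  0.3007] 0.13665843
175 280 [0.4852 0.0014 0.3121] 0.12653781
165 290 [0.483  0.002  0.3234] 0.115089044
150 310 [ 0.4842 -0.0005  0.3336] 0.105880454
150 300 [ 4.815e-01 -3.000e-04  3.313e-01] 0.107254185
365 265 [0.5067 0.0845 0.3013] 0.13646162
375 285 [0.5083 0.084  0.3158] 0.12300151
390 305 [0.5069 0.0845 0.3318] 0.107262366
120 330 [ 0.4788 -0.0007  0.3503] 0.088405184
w2 0 [273.6 239.9] 0.184
w2 0.013 [273.6 248.6] 0.172
w2 0.019 [273.6 253.1] 0.166
w2 0.026 [273.6 258.8] 0.159
w2 0.04 [273.6 271.6] 0.146
w2 0.06 [273.6 294.7] 0.127
262 247 [0.5034 0.0483 0.052 ] 0.14863233
285 247 [0.5071 0.0595 0.0516] 0.14913826
262 255 [0.5036 0.0486 0.0609] 0.14018081
285 260 [0.5068 0.059  0.0662] 0.13508508
262 270 [0.5036 0.0491 0.0757] 0.12593605
262 280 [0.5037 0.0495 0.0839] 0.11805775
250 262 [0.5058 0.0417 0.0602] 0.14207245
245 275 [0.5053 0.0405 0.0727] 0.13002284
262 290 [0.5021 0.0503 0.0939] 0.10803759
```

```bash
python3 -m inch '[[0,0,-1,0,0,0,1],[0,0,-1,0,0,0,1],[0,0,0,0,0,0,1],[0,0,0,0,0,0,1],[0,0,0,0,0,0,-1],[0,0,0,0,0,0,-1],[0,0,0,0,0,0,-1],[0,0,0,0,0,0,-1]]'; python3 go.py; python3 w.py w3; python3 - <<'E'
from h import *
p,d=bot.camera("scene"); np.save("s3.npy",d); cv2.imwrite("pics/s3.png",p)
cv2.imwrite("pics/s3c.png",cv2.resize(p[150:300,220:360],None,fx=4,fy=4,interpolation=cv2.INTER_CUBIC))
f,cx,cy,R,t=cam("scene"); o=bot.get_obs()
for dz in (0,.013,.03,.043):
    c=R@(o['eef_pos']+[0,0,dz])+t; print(dz,(c[:2]/c[2]*f+[cx,cy]-[220,150])*4)
E
```

```text
clock: 6.65
eef_pos: [0.5144, 0.0507, 0.067]
tool_rot: [0.805, 0.593, -0.001, -0.0]
ft_force: [0.4, 0.4, 0.4]
grip_width: 0.0578
t 6.65 tcp [0.5144 0.0507 0.067 ] yaw 72.8 z [-0.001 -0.    -1.   ] j [ 0.1   0.38 -0.18  1.01 -0.    0.4 ] F [0.4 0.4 0.4] w 0.0578
0 [307.31245356 273.76463366]
0.013 [308.4141505  255.86479769]
0.03 [309.8805135  232.04004511]
0.043 [311.02199509 213.49380745]
```

View pics/s3c.png

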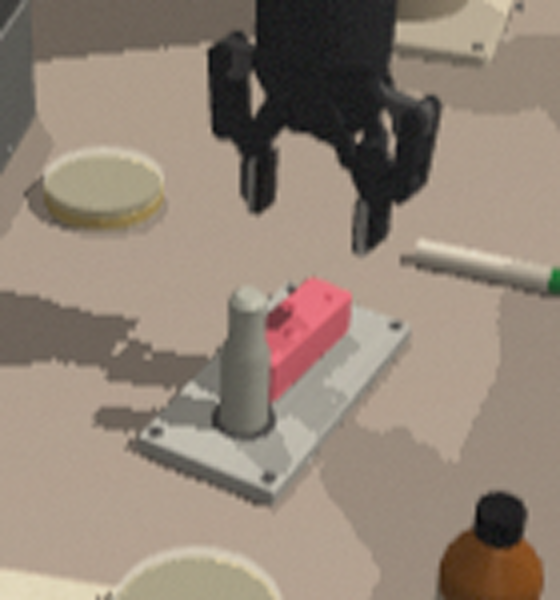

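View pics/w3.png

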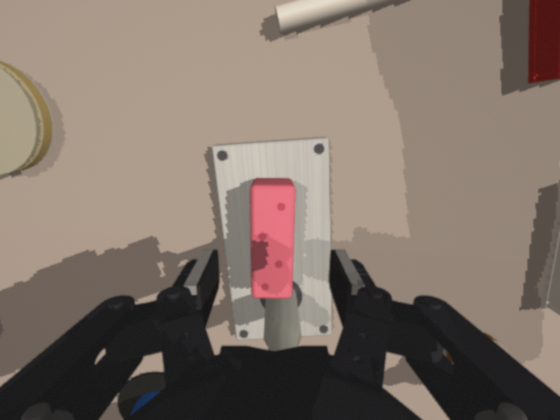

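The fingertips are at crop (260,212) and (368,252), which puts them clearly above the reported TCP. The wrist view at (215,250) and (340,250) agrees, so I'll quantify it from depth.

```bash
python3 - <<'E'
from h import *
import pickle
for n,z,box in [("w1",.2539,[(120,215),(340,420)]),("w2",.0183,[(240,310)]),("w3",.067,[(180,220),(330,365)])]:
    cal,p,d=pickle.load(open(n+".pkl","rb")); C=cloud("wrist",d,cal)
    for a,b in box:
        m=np.zeros(d.shape,bool); m[235:300,a:b]=1; m&=(d>0.05)&(d<.165)
        zz=C[...,2][m]-z; i=np.argsort(zz)[:8]; print(n,zz[i].round(4), np.argwhere(m)[i][:3].tolist(), C[m][i][:2].round(3).tolist())
d=np.load("s3.npy"); C=cloud("scene",d)
for u,v in [(282,199),(285,202),(310,210),(312,212)]: print(C[v-1:v+2,u,2].round(4),C[v,u])
E
```

```text
w1 [0.0404 0.041  0.041  0.0411 0.0415 0.0416 0.0416 0.0417] [[266, 187], [280, 188], [276, 188]] [[0.488, 0.001, 0.294], [0.495, -0.001, 0.295]]
w1 [0.0399 0.0407 0.041  0.041  0.0411 0.0412 0.0412 0.0413] [[265, 360], [277, 359], [259, 361]] [[0.511, 0.084, 0.294], [0.517, 0.082, 0.295]]
w2 [0.0211 0.0212 0.0215 0.0216 0.0216 0.0219 0.022  0.0221] [[254, 242], [253, 299], [258, 242]] [[0.509, 0.034, 0.039], [0.518, 0.065, 0.04]]
w3 [0.0318 0.0323 0.0324 0.0325 0.0327 0.0328 0.033  0.0332] [[277, 219], [280, 219], [278, 219]] [[0.513, 0.02, 0.099], [0.515, 0.02, 0.099]]
w3 [0.0331 0.0336 0.034  0.0341 0.0341 0.0342 0.0343 0.0343] [[251, 330], [252, 330], [255, 330]] [[0.515, 0.081, 0.1], [0.516, 0.081, 0.101]]
[0.1186 0.1162 0.1111] [0.51730358 0.01319217 0.11616864]
[0.1092 0.1049 0.1016] [0.51061494 0.01893547 0.10487771]
[0.1168 0.1131 0.1106] [0.53600848 0.08463436 0.1130628 ]
[0.1091 0.1089 0.0019] [0.53639633 0.08964688 0.10894686]
```

Finding: on three depth readings, the real fingertips (shut) sit about 28 mm behind the reported TCP. The lateral position agrees. I'll correct z for that: reported z of about -0.010 puts the tips near 0.019.

```bash
python3 -m inch '[[0,0,0,0,0,0,-1],[0,0,0.8,0,0,0,-1],[0,0,0.8,0,0,0,-1],[0,0,0.8,0,0,0,-1],[0,0,0.4,0,0,0,-1],[0,0,0.2,0,0,0,-1],[0,0,0,0,0,0,-1],[0,0,0,0,0,0,-1]]'; python3 -m inch '[[0,0,0,0,0,0,0.3],[0,0,0,0,0,0,1],[0,0,0,0,0,0,1],[0,0,0,0,0,0,1],[0,0,0,0,0,0,1],[0,0,0,0,0,0,1],[0,0,0,0,0,0,1],[0,0,0,0,0,0,1]]';  python3 go.py
```

```text
clock: 7.55
eef_pos: [0.5156, 0.0508, -0.0066]
tool_rot: [0.805, 0.593, 0.001, 0.0]
ft_force: [-0.8, -0.0, 0.2]
grip_width: 0.0857
clock: 8.35
eef_pos: [0.5155, 0.0508, -0.0068]
tool_rot: [0.805, 0.593, 0.001, 0.0]
ft_force: [0.3, -0.1, 5.9]
grip_width: 0.0307
t 8.35 tcp [ 0.5155  0.0508 -0.0068] yaw 72.8 z [ 0.001  0.    -1.   ] j [ 0.1   0.47 -0.27  0.84  0.    0.4 ] F [ 0.3 -0.1  5.9] w 0.0307
```

```bash
python3 -m inch '[[0,0,-0.6,0,0,0,1],[0,0,-1,0,0,0,1],[0,0,-1,0,0,0,1],[0,0,-1,0,0,0,1],[0,0,-1,0,0,0,1],[0,0,-1,0,0,0,1],[0,0,-1,0,0,0,1],[0,0,-0.4,0,0,0,1]]'; python3 - <<'E'
from h import *
d=np.load("top0.npy"); C=cloud("top",d)[240:320,335:415].reshape(-1,3)
for lo,hi in [(.088,.112)]:
    Q=C[(C[:,2]>lo)&(C[:,2]<hi)]; print(len(Q), Q[:,:2].min(0).round(3),Q[:,:2].max(0).round(3))
    print(cv2.minAreaRect(Q[:,:2].astype(np.float32)))
E
python3 go.py .34 -.277 .15 72.8; python3 w.py w4
```

```text
clock: 9.15
eef_pos: [0.5158, 0.0509, 0.1697]
tool_rot: [0.805, 0.593, 0.001, 0.001]
ft_force: [0.5, -0.3, -0.2]
grip_width: 0.0305
436 [ 0.281 -0.352] [ 0.422 -0.21 ]
((0.35156190395355225, -0.28115952014923096), (0.13036565482616425, 0.13157637417316437), 5.754295349121094)
t 9.15 tcp [0.5158 0.0509 0.1697] yaw 72.8 z [ 0.003  0.    -1.   ] j [ 0.1   0.29 -0.02  1.26  0.    0.4 ] F [ 0.5 -0.3 -0.2] w 0.0305
shift units [-14.61  -2.84   0.76]
turn units [ 0.0009 -0.0004 -0.0001]
shift units after turn [-14.61  -2.84   0.79]
```

View pics/w4.png

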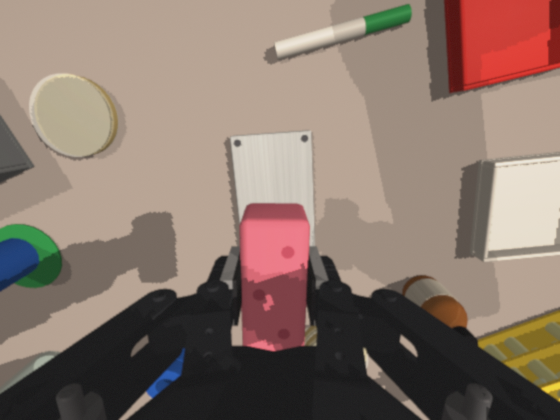

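The chunk is held at (275,275). The bin centre by depth is (0.352,-0.281), so I'll move over it.

```bash
python3 -m inch '[[-1,-0.19,0,0,0,0,1],[-1,-0.19,0,0,0,0,1],[-1,-0.19,0,0,0,0,1],[-1,-0.19,0,0,0,0,1],[-1,-0.19,0,0,0,0,1],[-1,-0.19,0,0,0,0,1],[-1,-0.19,0,0,0,0,1],[-1,-0.19,0,0,0,0,1]]'; python3 -m inch '[[-1,-0.19,0,0,0,0,1],[-1,-0.19,0,0,0,0,1],[-1,-0.19,0,0,0,0,1],[-1,-0.19,0,0,0,0,1],[-1,-0.19,0,0,0,0,1],[-1,-0.19,0,0,0,0,1],[-0.6,-0.19,0,0,0,0,1],[0,0,0,0,0,0,1]]'; python3 go.py .339 -.277 .05 72.8; python3 w.py w5
```

```text
clock: 10.0
eef_pos: [0.4177, -0.1296, 0.166]
tool_rot: [0.805, 0.593, -0.001, -0.001]
ft_force: [0.5, -0.1, 0.5]
grip_width: 0.0306
clock: 10.8
eef_pos: [0.337, -0.2775, 0.1661]
tool_rot: [0.806, 0.592, -0.001, -0.001]
ft_force: [-0.9, -0.3, -0.3]
grip_width: 0.0309
t 10.8 tcp [ 0.337  -0.2775  0.1661] yaw 72.6 z [-0.002  0.002 -1.   ] j [-0.69  0.14 -0.22  1.21 -0.   -0.38] F [-0.9 -0.3 -0.3] w 0.0309
shift units [0.04 0.08 4.64]
turn units [-0.0009 -0.0002 -0.0012]
shift units after turn [0.04 0.07 4.64]
```

View pics/w5.png

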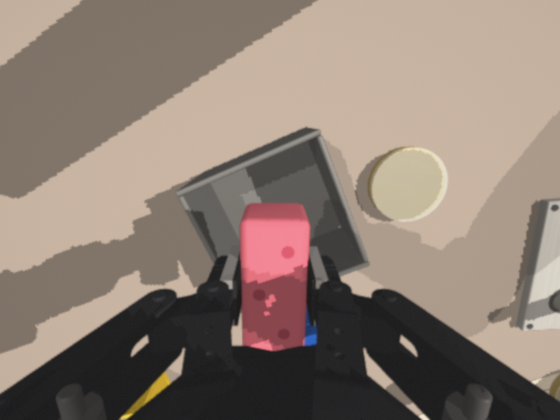

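```bash
python3 -m inch '[[0.04,0.08,0.8,0,0,0,1],[0,0,0.9,0,0,0,1],[0,0,0.9,0,0,0,1],[0,0,0.9,0,0,0,1],[0,0,0.9,0,0,0,1],[0,0,0.7,0,0,0,1],[0,0,0.3,0,0,0,1],[0,0,0,0,0,0,1]]'; python3 -m inch '[[0,0,0,0,0,0,0.1],[0,0,0,0,0,0,-0.2],[0,0,0,0,0,0,-0.2],[0,0,0,0,0,0,-0.2],[0,0,0,0,0,0,-0.2],[0,0,-0.8,0,0,0,-0.2],[0,0,-1,0,0,0,-0.2],[0,0,-1,0,0,0,-0.2]]'; python3 -m inch '[[0,0,-1,0,0,0,-0.2],[0,0,-1,0,0,0,-0.2],[0,0,-1,0,0,0,-0.2],[0,0,0,0,0,0,-1],[0,0,0,0,0,0,-1],[0,0,0,0,0,0,-1],[0,0,0,0,0,0,-1],[0,0,0,0,0,0,-1]]'; python3 go.py; python3 w.py w6
```

```text
clock: 11.65
eef_pos: [0.3402, -0.275, 0.0314]
tool_rot: [0.805, 0.594, -0.0, -0.002]
ft_force: [0.7, -0.9, 0.1]
grip_width: 0.0308
clock: 12.45
eef_pos: [0.3405, -0.2762, 0.1033]
tool_rot: [0.805, 0.593, -0.0, -0.0]
ft_force: [0.6, 0.2, 0.8]
grip_width: 0.0512
clock: 13.25
eef_pos: [0.3403, -0.2761, 0.1767]
tool_rot: [0.805, 0.593, -0.0, -0.001]
ft_force: [-0.3, -0.6, -0.1]
grip_width: 0.0851
t 13.25 tcp [ 0.3403 -0.2761  0.1767] yaw 72.8 z [-0.002  0.001 -1.   ] j [-0.68  0.14 -0.2   1.24 -0.   -0.38] F [-0.3 -0.6 -0.1] w 0.0851
```

View pics/w6.png

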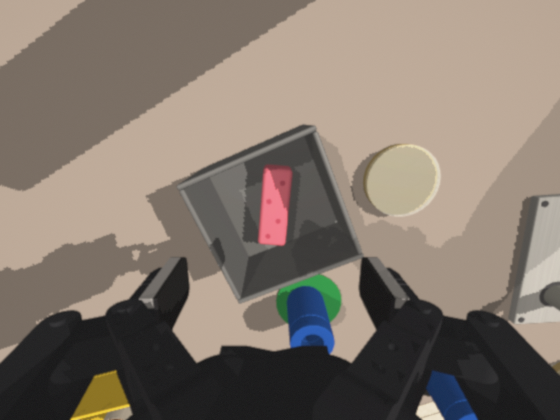

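The chunk lies flat in the bin at (275,205). Next is the sleeve on the green mat.

```bash
python3 go.py .506 -.282 .18 72.8
```

```text
t 13.3 tcp [ 0.3405 -0.2761  0.1769] yaw 72.8 z [-0.001  0.001 -1.   ] j [-0.68  0.14 -0.2   1.24 -0.   -0.38] F [ 0.2 -0.   0.1] w 0.0854
shift units [ 1.74  6.39 -0.13]
turn units [-0.0005 -0.0002 -0.0001]
shift units after turn [ 1.73  6.39 -0.13]
```

```bash
python3 -m inch '[[0.25,0.9,0,0,0,0,-1],[0.25,0.9,0,0,0,0,-1],[0.25,0.9,0,0,0,0,-1],[0.25,0.9,0,0,0,0,-1],[0.25,0.9,0,0,0,0,-1],[0.25,0.9,0,0,0,0,-1],[0.24,0.9,0,0,0,0,-1],[0,0.1,0,0,0,0,-1]]'; python3 go.py; python3 w.py w7; python3 - <<'E'
import pickle,cv2
cal,p,d=pickle.load(open("w7.pkl","rb"))
cv2.imwrite("pics/w7c.png",cv2.resize(p[150:300,200:350],None,fx=4,fy=4,interpolation=cv2.INTER_CUBIC))
E
```

```text
clock: 14.1
eef_pos: [0.5086, -0.282, 0.1765]
tool_rot: [0.804, 0.594, 0.0, -0.0]
ft_force: [-0.4, 0.8, 0.3]
grip_width: 0.0854
t 14.1 tcp [ 0.5086 -0.282   0.1765] yaw 72.9 z [-0.  0. -1.] j [-0.51  0.42  0.18  1.34  0.   -0.21] F [-0.4  0.8  0.3] w 0.0854
```

View pics/w7c.png

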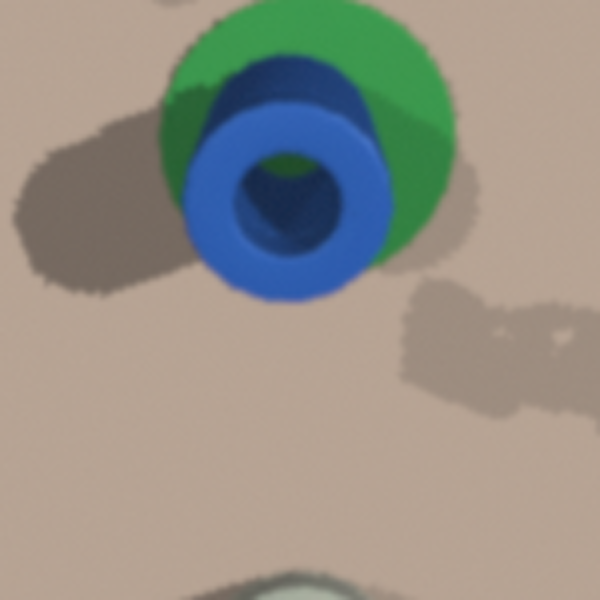

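```bash
python3 - <<'E'
import pickle
from h import *
cal,p,d=pickle.load(open("w7.pkl","rb"))
def g(u,v,z): return atz("wrist",(u+.5)/4-.5+200,(v+.5)/4-.5+150,z,cal).round(4)
for q in [(288,201),(184,201),(392,201),(288,100),(288,302)]: print(q,g(*q,.084))
C=cloud("wrist",d,cal); m=(C[...,2]>.078)&(C[...,2]<.09)&(d>.13); m[:, :200]=0;m[:,350:]=0;m[280:]=0
Q=C[m]; print(len(Q),Q.mean(0),cv2.minEnclosingCircle(Q[:,:2].astype(np.float32)))
E
python3 go.py
```

```text
(288, 201) [ 0.5072 -0.2835  0.084 ]
(184, 201) [ 0.5    -0.3067  0.084 ]
(392, 201) [ 0.5144 -0.2602  0.084 ]
(288, 100) [ 0.4844 -0.2764  0.084 ]
(288, 302) [ 0.5312 -0.2909  0.084 ]
1997 [ 0.48802013 -0.27595485  0.08402794] ((0.4432125985622406, -0.25837576389312744), 0.09431270509958267)
t 14.15 tcp [ 0.5075 -0.2821  0.1765] yaw 72.8 z [-0.001  0.001 -1.   ] j [-0.51  0.41  0.18  1.34 -0.   -0.21] F [-0.7  0.3 -0.5] w 0.0851
```

```bash
python3 -m inch '[[-0.06,0.02,0.6,0,0,0,-1],[0,0,0.9,0,0,0,-1],[0,0,0.9,0,0,0,-1],[0,0,0.9,0,0,0,-1],[0,0,0.9,0,0,0,-1],[0,0,0.9,0,0,0,-1],[0,0,0.9,0,0,0,-1],[0,0,0.5,0,0,0,-1]]'; python3 go.py .5075 -.2836 .013 72.8
```

```text
clock: 14.95
eef_pos: [0.5041, -0.2832, 0.0132]
tool_rot: [0.805, 0.593, -0.001, -0.002]
ft_force: [0.4, 0.4, -0.7]
grip_width: 0.085
t 14.95 tcp [ 0.5041 -0.2832  0.0132] yaw 72.7 z [-0.004  0.002 -1.   ] j [-0.51  0.54 -0.07  0.96 -0.   -0.21] F [ 0.4  0.4 -0.7] w 0.085
shift units [0.03 0.13 0.01]
turn units [-0.0012 -0.0002 -0.0004]
shift units after turn [0.03 0.13 0.01]
```

```bash
python3 -m inch '[[0,0,0,0,0,0,-1],[0,0,0,0,0,0,-1],[0,0,0,0,0,0,0.2],[0,0,0,0,0,0,1],[0,0,0,0,0,0,1],[0,0,0,0,0,0,1],[0,0,0,0,0,0,1],[0,0,0,0,0,0,1]]'; python3 go.py .5075 -.2836 .013 72.8
```

```text
clock: 15.75
eef_pos: [0.5078, -0.2843, 0.0167]
tool_rot: [0.805, 0.593, 0.001, 0.001]
ft_force: [-0.5, 0.9, 5.3]
grip_width: 0.0494
t 15.75 tcp [ 0.5078 -0.2843  0.0167] yaw 72.8 z [ 0.003 -0.001 -1.   ] j [-0.51  0.54 -0.06  0.97  0.   -0.21] F [-0.5  0.9  5.3] w 0.0494
shift units [ 0.02 -0.02  0.15]
turn units [ 0.0009  0.0002 -0.0001]
shift units after turn [ 0.02 -0.02  0.15]
```

```bash
python3 -m inch '[[0,0,-0.4,0,0,0,1],[0,0,-0.8,0,0,0,1],[0,0,-0.9,0,0,0,1],[0,0,-0.9,0,0,0,1],[0,0,-0.9,0,0,0,1],[0,0,-0.9,0,0,0,1],[0,0,-0.9,0,0,0,1],[0,0,-0.5,0,0,0,1]]'; python3 go.py .588 .034 .17 72.8
```

```text
clock: 16.55
eef_pos: [0.5071, -0.2842, 0.1724]
tool_rot: [0.805, 0.593, 0.0, 0.001]
ft_force: [-0.5, 0.7, -1.3]
grip_width: 0.0494
t 16.55 tcp [ 0.5071 -0.2842  0.1724] yaw 72.8 z [ 0.002 -0.001 -1.   ] j [-0.51  0.41  0.17  1.32 -0.   -0.21] F [-0.5  0.7 -1.3] w 0.0494
shift units [13.11 -0.68  0.09]
turn units [ 0.0007  0.0002 -0.0001]
shift units after turn [13.12 -0.67  0.1 ]
```

```bash
python3 -m inch '[[0.5,-0.05,0,0,0,0,1],[0.95,-0.05,0,0,0,0,1],[0.95,-0.05,0,0,0,0,1],[0.95,-0.05,0,0,0,0,1],[0.95,-0.05,0,0,0,0,1],[0.95,-0.05,0,0,0,0,1],[0.95,-0.05,0,0,0,0,1],[0.95,-0.05,0,0,0,0,1]]';python3 -m inch '[[0.95,-0.05,0,0,0,0,1],[0.95,-0.05,0,0,0,0,1],[0.95,-0.05,0,0,0,0,1],[0.95,-0.05,0,0,0,0,1],[0.95,-0.05,0,0,0,0,1],[0.6,-0.05,0,0,0,0,1],[0.3,0,0,0,0,0,1],[0,0,0,0,0,0,1]]'; python3 go.py .588 .034 .17 72.8; python3 w.py w8;python3 - <<'E'
from h import *
for n in ("scene","top"):
    p,d=bot.camera(n); np.save(n+"8.npy",d); cv2.imwrite(n+"8.png",p)
p=cv2.imread("scene8.png");cv2.imwrite("pics/s8.png",cv2.resize(p[150:290,220:360],None,fx=4,fy=4,interpolation=cv2.INTER_CUBIC))
E
```

```text
clock: 17.35
eef_pos: [0.549, -0.108, 0.1683]
tool_rot: [0.805, 0.593, -0.001, -0.001]
ft_force: [-0.0, 0.8, -1.8]
grip_width: 0.0491
clock: 18.15
eef_pos: [0.5843, 0.0279, 0.1694]
tool_rot: [0.805, 0.594, -0.001, -0.0]
ft_force: [0.1, -0.2, -0.6]
grip_width: 0.0492
t 18.15 tcp [0.5843 0.0279 0.1694] yaw 72.9 z [-0.001 -0.    -1.   ] j [ 0.05  0.43  0.18  1.32 -0.    0.35] F [ 0.1 -0.2 -0.6] w 0.0492
shift units [ 0.28  0.07 -0.02]
turn units [-0.0004  0.0002  0.0004]
shift units after turn [ 0.28  0.07 -0.02]
```

View pics/w8.png

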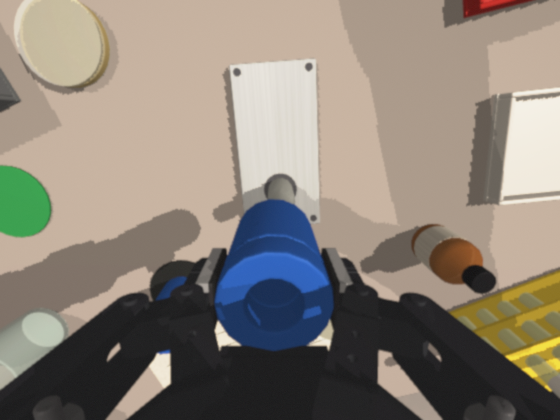

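View pics/s8.png

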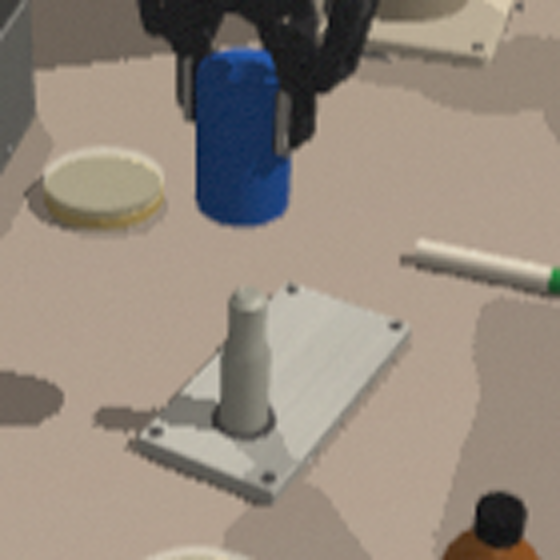

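The wrist view shows the sleeve held upright with its mouth at (275,300), and the scene view shows it above and a little short of the pin. I'll fit both cylinders in the scene depth image, which carries a common bias, and compare with the wrist measurements.

```bash
cat > fit.py <<'E'
from h import *
from scipy.optimize import least_squares
def cyl(Q,r,g):
    f=lambda a: np.hypot(Q[:,0]-a[0],Q[:,1]-a[1])-r
    s=least_squares(f,g,loss='soft_l1',f_scale=.002); return s.x.round(4),len(Q),round(float(np.std(f(s.x))),4)
def sc(d,p,pin=(.588,.034),sl=None,szlo=.17,szhi=.2,name="scene"):
    C=cloud(name,d); 
    blue=(p[...,0]>1.6*p[...,2].astype(float))&(p[...,0]>60)
    for zl,zh,r in [(.016,.058,.014),(.07,.096,.0105)]:
        m=(C[...,2]>zl)&(C[...,2]<zh)&(np.hypot(C[...,0]-pin[0],C[...,1]-pin[1])<.022)&~blue
        if m.sum()>15: print(name,"pin",r,cyl(C[m],r,pin))
    if sl is not None:
        m=(C[...,2]>szlo)&(C[...,2]<szhi)&(np.hypot(C[...,0]-sl[0],C[...,1]-sl[1])<.032)&blue
        if m.sum()>15: print(name,"sleeve",cyl(C[m],.025,sl))
E
python3 - <<'E'
from fit import *
import pickle
d=np.load("scene8.npy"); p=cv2.imread("scene8.png")
sc(d,p,sl=(.584,.028),szlo=.16,szhi=.19)
d=np.load("scene0.npy"); p=cv2.imread("scene0_raw.png"); sc(d,p)
# wrist
for n,zt,e in [("w8",.2367,(.5843,.0279))]:
    cal,p,d=pickle.load(open(n+".pkl","rb")); C=cloud("wrist",d,cal)
    b=(p[...,0]>1.6*p[...,2].astype(float))&(p[...,0]>60)
    m=b&(abs(C[...,2]-zt)<.004)&(np.hypot(C[...,0]-e[0],C[...,1]-e[1])<.035)
    Q=C[m]; print("zmean",np.median(Q[:,2]),len(Q)); 
    cs,_=cv2.findContours(m.astype(np.uint8),cv2.RETR_EXTERNAL,cv2.CHAIN_APPROX_NONE); c=max(cs,key=len)[:,0]
    P=np.array([atz("wrist",u,v,zt,cal) for u,v in c]); print("ring",cyl(P,.025,e), P.min(0),P.max(0))
    m2=b&(C[...,2]>.165)&(C[...,2]<.225)&(np.hypot(C[...,0]-e[0],C[...,1]-e[1])<.032); print("side",cyl(C[m2],.025,e))
    f=cal[0]
    q=[(237,72),(309,67),(314,217)]
    print([atz("wrist",*x,.012,cal).round(4) for x in q])
    sc_m=(C[...,2]>.02)&(C[...,2]<.058)&(np.hypot(C[...,0]-.588,C[...,1]-.034)<.022)
    print("pin wrist",cyl(C[sc_m],.014,(.588,.034)))
cal,p,d=pickle.load(open("w1.pkl","rb")); C=cloud("wrist",d,cal)
for zl,zh,r in [(.016,.058,.014),(.07,.096,.0105)]:
    m=(C[...,2]>zl)&(C[...,2]<zh)&(np.hypot(C[...,0]-.588,C[...,1]-.034)<.02)&(p[...,2]<p[...,1]*1.2); print("w1 pin",cyl(C[m],r,(.588,.034)))
E
```

```text
scene pin 0.014 (array([0.5899, 0.0342]), 173, 0.001)
scene pin 0.0105 (array([0.5898, 0.0342]), 90, 0.0009)
scene sleeve (array([0.5848, 0.0274]), 278, 0.001)
scene pin 0.014 (array([0.5894, 0.0345]), 194, 0.0021)
scene pin 0.0105 (array([0.59  , 0.0341]), 93, 0.0011)
zmean 0.23683419303260042 7556
ring (array([0.5831, 0.0283]), 332, 0.0004) [0.55827353 0.00345465 0.2367    ] [0.60757467 0.05257459 0.2367    ]
side (array([0.584 , 0.0279]), 4328, 0.005)
[array([0.4584, 0.0272, 0.012 ]), array([0.4758, 0.0995, 0.012 ]), array([0.6346, 0.0625, 0.012 ])]
pin wrist (array([0.5905, 0.0333]), 173, 0.0002)
w1 pin (array([0.5907, 0.0331]), 150, 0.0003)
w1 pin (array([0.5906, 0.0332]), 126, 0.0003)
```

```bash
python3 -m inch '[[0.3,0.16,0,0,0,0,1],[0,0,0.5,0,0,0,1],[0,0,0.7,0,0,0,1],[0,0,0.5,0,0,0,1],[0,0,0.2,0,0,0,1],[0,0,0,0,0,0,1],[0,0,0,0,0,0,1],[0,0,0,0,0,0,1]]'; python3 go.py .59 .034 .118 72.8; python3 w.py w9;python3 - <<'E'
from fit import *
import pickle
n="scene"
p,d=bot.camera(n); np.save(n+"9.npy",d); cv2.imwrite(n+"9.png",p)
sc(d,p,sl=(.59,.034),szlo=.115,szhi=.15)
cv2.imwrite("pics/s9.png",cv2.resize(p[150:290,220:360],None,fx=4,fy=4,interpolation=cv2.INTER_CUBIC))
cal,p,d=pickle.load(open("w9.pkl","rb")); C=cloud("wrist",d,cal); e=bot.get_obs()['eef_pos']; zt=e[2]+.0673
b=(p[...,0]>1.6*p[...,2].astype(float))&(p[...,0]>60)
m=b&(abs(C[...,2]-zt)<.004)&(np.hypot(C[...,0]-e[0],C[...,1]-e[1])<.035)
cs,_=cv2.findContours(m.astype(np.uint8),cv2.RETR_EXTERNAL,cv2.CHAIN_APPROX_NONE); c=max(cs,key=len)[:,0]
P=np.array([atz("wrist",u,v,zt,cal) for u,v in c]); print("ring",cyl(P,.025,e[:2]))
s=(C[...,2]>.02)&(C[...,2]<.058)&(np.hypot(C[...,0]-.588,C[...,1]-.034)<.022)&~b
if s.sum()>10: print("pin wrist",cyl(C[s],.014,(.588,.034)))
E
```

```text
clock: 19.1
eef_pos: [0.5914, 0.0329, 0.1235]
tool_rot: [0.805, 0.593, 0.001, 0.0]
ft_force: [-0.3, 0.2, -0.4]
grip_width: 0.0496
t 19.1 tcp [0.5914 0.0329 0.1235] yaw 72.8 z [ 0.002  0.    -1.   ] j [ 0.06  0.46  0.12  1.22 -0.    0.36] F [-0.3  0.2 -0.4] w 0.0496
shift units [ 0.02 -0.07  0.22]
turn units [ 0.0005 -0.0002 -0.0002]
shift units after turn [ 0.02 -0.07  0.22]
scene pin 0.014 (array([0.5899, 0.0341]), 175, 0.0009)
scene pin 0.0105 (array([0.5898, 0.0342]), 86, 0.0009)
scene sleeve (array([0.5921, 0.0334]), 294, 0.001)
ring (array([0.5901, 0.0333]), 329, 0.0004)
pin wrist (array([0.5904, 0.0333]), 257, 0.0002)
```

View pics/s9.png

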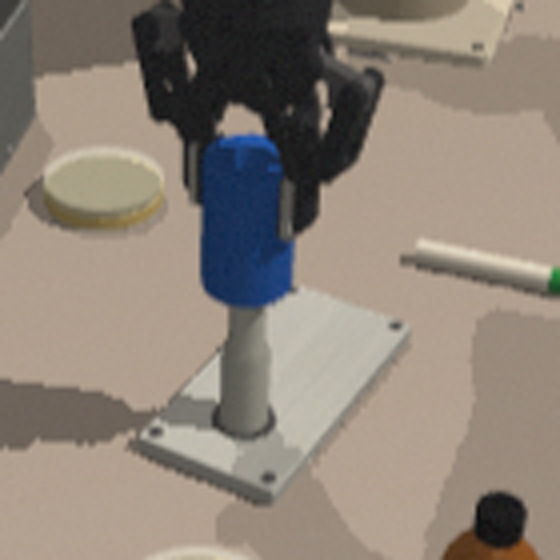

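```bash
python3 -m inch '[[0,-0.04,0.2,0,0,0,1],[0,0,0.2,0,0,0,1],[0,0,0.2,0,0,0,1],[0,0,0.2,0,0,0,1],[0,0,0.2,0,0,0,1],[0,0,0.2,0,0,0,1],[0,0,0.2,0,0,0,1],[0,0,0,0,0,0,1]]'; python3 go.py .5903 .0338 .0827 72.8
```

```text
clock: 20.0
eef_pos: [0.5891, 0.0332, 0.0866]
tool_rot: [0.805, 0.593, -0.001, -0.001]
ft_force: [-0.4, 0.6, -0.9]
grip_width: 0.0496
t 20.0 tcp [0.5891 0.0332 0.0866] yaw 72.8 z [-0.002 -0.    -1.   ] j [0.06 0.49 0.06 1.14 0.   0.36] F [-0.4  0.6 -0.9] w 0.0496
shift units [0.04 0.04 0.16]
turn units [-0.0005  0.0002 -0.0001]
shift units after turn [0.04 0.04 0.16]
```

```bash
python3 -m inch '[[0,0.03,0.08,0,0,0,1],[0,0,0.08,0,0,0,1],[0,0,0.08,0,0,0,1],[0,0,0.08,0,0,0,1],[0,0,0.08,0,0,0,1],[0,0,0.08,0,0,0,1],[0,0,0,0,0,0,1],[0,0,0,0,0,0,1]]'; python3 go.py .5903 .0338 .0827 72.8
```

```text
clock: 20.8
eef_pos: [0.5901, 0.0332, 0.0762]
tool_rot: [0.805, 0.593, -0.0, -0.0]
ft_force: [-2.8, 1.4, 3.9]
grip_width: 0.0495
t 20.8 tcp [0.5901 0.0332 0.0762] yaw 72.8 z [-0.  0. -1.] j [0.06 0.5  0.04 1.11 0.   0.36] F [-2.8  1.4  3.9] w 0.0495
shift units [ 0.02  0.   -0.26]
turn units [-0.0001 -0.0001 -0.0001]
shift units after turn [ 0.02  0.   -0.26]
```

```bash
python3 -m inch '[[0,0,0.06,0,0,0,1],[0,0,0.06,0,0,0,1],[0,0,0,0,0,0,1],[0,0,0,0,0,0,1],[0,0,0,0,0,0,1],[0,0,0,0,0,0,1],[0,0,0,0,0,0,1],[0,0,0,0,0,0,1]]'; python3 go.py .5903 .0338 .0827 72.8
```

```text
clock: 21.6
eef_pos: [0.5909, 0.033, 0.0758]
tool_rot: [0.805, 0.593, 0.001, 0.001]
ft_force: [-6.8, -0.9, 16.3]
grip_width: 0.0491
t 21.6 tcp [0.5909 0.033  0.0758] yaw 72.8 z [ 0.003  0.    -1.   ] j [ 0.06  0.5   0.04  1.11 -0.    0.36] F [-6.8 -0.9 16.3] w 0.0491
shift units [ 0.02 -0.03 -0.28]
turn units [ 0.0008 -0.0003 -0.0001]
shift units after turn [ 0.02 -0.03 -0.28]
```

It stopped at an underside height of about 0.063 with 16 N vertical and -7 N sideways. That fits a tight sleeve, but a good one hung 2–3 mm off-centre would look the same. I'll lift a little, shift by 1.5 mm in -x and try again.

```bash
python3 -m inch '[[0,0,-0.2,0,0,0,1],[0,-0.06,-0.12,0,0,0,1],[0,0,0,0,0,0,1],[0,0,0.1,0,0,0,1],[0,0,0.1,0,0,0,1],[0,0,0.1,0,0,0,1],[0,0,0,0,0,0,1],[0,0,0,0,0,0,1]]'; python3 go.py; python3 -m inch '[[0,0,0.06,0,0,0,1],[0,0,0,0,0,0,1],[0,0,0,0,0,0,1],[0,0,0,0,0,0,1],[0,0,0,0,0,0,1],[0,0,0,0,0,0,1],[0,0,0,0,0,0,1],[0,0,0,0,0,0,1]]'; python3 go.py
```

```text
clock: 22.4
eef_pos: [0.5901, 0.0333, 0.0757]
tool_rot: [0.805, 0.593, 0.001, 0.001]
ft_force: [-3.6, -1.4, 13.5]
grip_width: 0.0493
t 22.4 tcp [0.5901 0.0333 0.0757] yaw 72.8 z [ 0.003 -0.    -1.   ] j [ 0.06  0.5   0.04  1.11 -0.    0.36] F [-3.6 -1.4 13.5] w 0.0493
clock: 23.2
eef_pos: [0.5904, 0.0332, 0.0756]
tool_rot: [0.805, 0.593, 0.002, 0.002]
ft_force: [-6.2, -0.7, 20.0]
grip_width: 0.0494
t 23.2 tcp [0.5904 0.0332 0.0756] yaw 72.8 z [ 0.005 -0.    -1.   ] j [ 0.06  0.5   0.04  1.11 -0.    0.36] F [-6.2 -0.7 20. ] w 0.0494
```

Same hard stop at the same height. I'll unload, release, and see where the sleeve settles.

```bash
python3 -m inch '[[0,0,-0.14,0,0,0,1],[0,0,0,0,0,0,1],[0,0,0,0,0,0,0],[0,0,0,0,0,0,-0.5],[0,0,0,0,0,0,-1],[0,0,0,0,0,0,-1],[0,0,0,0,0,0,-1],[0,0,0,0,0,0,-1]]'; python3 go.py; python3 w.py w10;python3 - <<'E'
from fit import *
import pickle
n="scene"
p,d=bot.camera(n); np.save(n+"10.npy",d); cv2.imwrite(n+"10.png",p)
sc(d,p,sl=(.59,.034),szlo=.07,szhi=.09); sc(d,p,sl=(.59,.034),szlo=.11,szhi=.135)
cv2.imwrite("pics/s10.png",cv2.resize(p[150:290,220:360],None,fx=4,fy=4,interpolation=cv2.INTER_CUBIC))
cal,p,d=pickle.load(open("w10.pkl","rb")); C=cloud("wrist",d,cal); e=np.array([.59,.0335])
b=(p[...,0]>1.6*p[...,2].astype(float))&(p[...,0]>60)
m=b&(np.hypot(C[...,0]-e[0],C[...,1]-e[1])<.02); print("top z",np.percentile(C[m][:,2],[50,80,95]).round(4))
E
```

```text
clock: 24.0
eef_pos: [0.5889, 0.0335, 0.0748]
tool_rot: [0.805, 0.593, -0.0, -0.0]
ft_force: [0.1, 0.4, -0.1]
grip_width: 0.0854
t 24.0 tcp [0.5889 0.0335 0.0748] yaw 72.8 z [-0.001 -0.    -1.   ] j [0.06 0.5  0.04 1.11 0.   0.36] F [ 0.1  0.4 -0.1] w 0.0854
scene pin 0.014 (array([0.5899, 0.0341]), 157, 0.001)
scene sleeve (array([0.5903, 0.0339]), 153, 0.001)
scene pin 0.014 (array([0.5899, 0.0341]), 157, 0.001)
scene sleeve (array([0.5909, 0.0341]), 237, 0.004)
top z [0.1435 0.1443 0.1448]
```

View pics/s10.png

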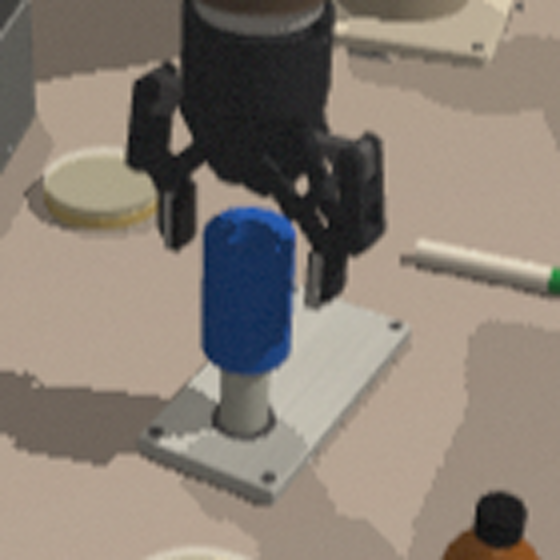

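View pics/w10.png

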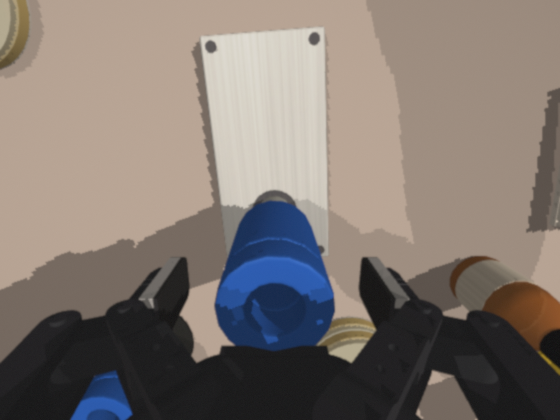

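Released and coaxial with the pin (within 0.5 mm). It is upright with its top at z≈0.144, so its underside is at about 0.064, 52 mm above the plate. It has stopped on the taper, so it is the tight one and goes to the red tray. I'll hold briefly, then regrasp and lift straight up.

```bash
python3 -m inch '[[0,0,0,0,0,0,-1],[0,0.03,0,0,0,0,-1],[0,0,0,0,0,0,-1],[0,0,0,0,0,0,0.2],[0,0,0,0,0,0,1],[0,0,0,0,0,0,1],[0,0,0,0,0,0,1],[0,0,0,0,0,0,1]]'; python3 go.py;  python3 -m inch '[[0,0,0,0,0,0,1],[0,0,-0.3,0,0,0,1],[0,0,-0.5,0,0,0,1],[0,0,-0.7,0,0,0,1],[0,0,-0.7,0,0,0,1],[0,0,-0.8,0,0,0,1],[0,0,-0.8,0,0,0,1],[0,0,-0.5,0,0,0,1]]'; python3 go.py .4184 .3237 .175 72.8
```

```text
clock: 24.9
eef_pos: [0.5898, 0.0333, 0.0753]
tool_rot: [0.805, 0.593, 0.0, 0.0]
ft_force: [0.1, -0.3, 1.3]
grip_width: 0.0493
t 24.9 tcp [0.5898 0.0333 0.0753] yaw 72.8 z [ 0.  0. -1.] j [0.06 0.5  0.04 1.11 0.   0.36] F [ 0.1 -0.3  1.3] w 0.0493
clock: 25.7
eef_pos: [0.5906, 0.0332, 0.1853]
tool_rot: [0.805, 0.593, 0.001, 0.001]
ft_force: [0.3, -0.4, -1.6]
grip_width: 0.0496
t 25.7 tcp [0.5906 0.0332 0.1853] yaw 72.8 z [ 0.003  0.    -1.   ] j [ 0.06  0.43  0.22  1.36 -0.    0.36] F [ 0.3 -0.4 -1.6] w 0.0496
shift units [  9.06 -10.02   0.39]
turn units [ 0.0009 -0.0003 -0.0002]
shift units after turn [  9.06 -10.02   0.41]
```

```bash
python3 -m inch '[[0.5,-0.5,0,0,0,0,1],[0.85,-0.95,0,0,0,0,1],[0.85,-0.95,0,0,0,0,1],[0.85,-0.95,0,0,0,0,1],[0.85,-0.95,0,0,0,0,1],[0.85,-0.95,0,0,0,0,1],[0.85,-0.95,0,0,0,0,1],[0.85,-0.95,0,0,0,0,1]]'; python3 -m inch '[[0.85,-0.95,0,0,0,0,1],[0.85,-0.95,0,0,0,0,1],[0.85,-0.95,0,0,0,0,1],[0.3,-0.3,0,0,0,0,1],[0,0,0,0,0,0,1],[0,0,0,0,0,0,1],[0,0,0,0,0,0,1],[0,0,0,0,0,0,1]]'; python3 go.py .4184 .3237 .0185 72.8; python3 w.py w11
```

```text
clock: 26.5
eef_pos: [0.4647, 0.2415, 0.182]
tool_rot: [0.805, 0.593, -0.001, -0.0]
ft_force: [0.5, 0.2, -1.1]
grip_width: 0.0494
clock: 27.3
eef_pos: [0.4132, 0.3306, 0.1826]
tool_rot: [0.806, 0.593, -0.0, 0.0]
ft_force: [0.1, 0.9, -1.4]
grip_width: 0.0492
t 27.3 tcp [0.4132 0.3306 0.1826] yaw 72.7 z [-0. -0. -1.] j [ 0.67  0.31  0.04  1.3  -0.    0.98] F [ 0.1  0.9 -1.4] w 0.0492
shift units [-0.2   0.28  6.56]
turn units [ 0.      0.0001 -0.0007]
shift units after turn [-0.2   0.28  6.56]
```

View pics/w11.png

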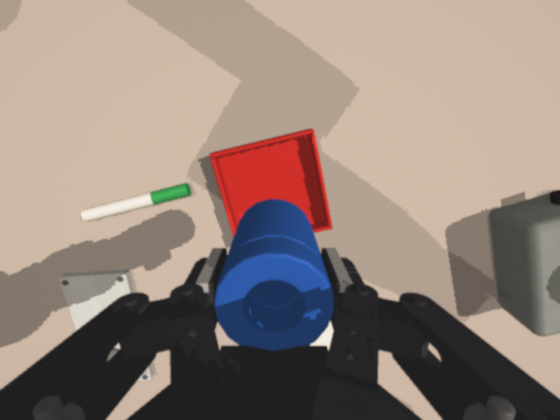

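```bash
python3 - <<'E'
import pickle
from h import *
cal,p,d=pickle.load(open("w11.pkl","rb"))
a=atz("wrist",211,154,.025,cal);b=atz("wrist",331,228,.025,cal); print(((a+b)/2).round(4))
E
python3 -m inch '[[-0.2,0.28,0.5,0,0,0,1],[0,0,0.9,0,0,0,1],[0,0,0.9,0,0,0,1],[0,0,0.9,0,0,0,1],[0,0,0.9,0,0,0,1],[0,0,0.7,0,0,0,1],[0,0,0.5,0,0,0,1],[0,0,0,0,0,0,1]]'; python3 go.py .4184 .3237 .0163 72.8
```

```text
[0.4207 0.3278 0.025 ]
clock: 28.15
eef_pos: [0.4169, 0.3233, 0.0484]
tool_rot: [0.805, 0.593, -0.002, 0.0]
ft_force: [-0.9, 0.7, -1.1]
grip_width: 0.0489
t 28.15 tcp [0.4169 0.3233 0.0484] yaw 72.7 z [-0.003 -0.002 -1.   ] j [ 0.66  0.42 -0.17  0.98 -0.    0.96] F [-0.9  0.7 -1.1] w 0.0489
shift units [0.04 0.05 1.28]
turn units [-0.0007  0.001  -0.0004]
shift units after turn [0.03 0.05 1.28]
```

```bash
python3 -m inch '[[0.1,0.1,0.4,0,0,0,1],[0,0,0.4,0,0,0,1],[0,0,0.2,0,0,0,1],[0,0,0.1,0,0,0,1],[0,0,0.05,0,0,0,1],[0,0,0,0,0,0,1],[0,0,0,0,0,0,1],[0,0,0,0,0,0,1]]'; python3 go.py .42 .326 .0163 72.8
```

```text
clock: 28.95
eef_pos: [0.4212, 0.3266, 0.0218]
tool_rot: [0.805, 0.593, 0.0, -0.0]
ft_force: [0.8, 0.2, -1.4]
grip_width: 0.0493
t 28.95 tcp [0.4212 0.3266 0.0218] yaw 72.8 z [ 0.001  0.    -1.   ] j [ 0.66  0.45 -0.2   0.92 -0.    0.96] F [ 0.8  0.2 -1.4] w 0.0493
shift units [-0.04 -0.04  0.22]
turn units [ 0.0001 -0.0002 -0.0001]
shift units after turn [-0.04 -0.04  0.22]
```

```bash
python3 -m inch '[[0,0,0.05,0,0,0,1],[0,0,0.05,0,0,0,1],[0,0,0.05,0,0,0,1],[0,0,0.04,0,0,0,1],[0,0,0.03,0,0,0,1],[0,0,0,0,0,0,1],[0,0,0,0,0,0,1],[0,0,0,0,0,0,1]]'; python3 go.py .42 .326 .0163 72.8
```

```text
clock: 29.75
eef_pos: [0.4209, 0.3264, 0.017]
tool_rot: [0.805, 0.593, 0.0, -0.0]
ft_force: [-2.4, -1.4, 6.6]
grip_width: 0.0495
t 29.75 tcp [0.4209 0.3264 0.017 ] yaw 72.8 z [ 0.  0. -1.] j [ 0.66  0.46 -0.2   0.91  0.    0.96] F [-2.4 -1.4  6.6] w 0.0495
shift units [-0.03 -0.03  0.03]
turn units [ 0.0001 -0.0001 -0.0001]
shift units after turn [-0.03 -0.03  0.03]
```

Floor contact at 6.6 N, at the expected height. Release, then go straight up.

```bash
python3 -m inch '[[0,0,0,0,0,0,0.1],[0,0,0,0,0,0,-0.5],[0,0,0,0,0,0,-1],[0,0,0,0,0,0,-1],[0,0,0,0,0,0,-1],[0,0,0,0,0,0,-1],[0,0,-0.3,0,0,0,-1],[0,0,-0.6,0,0,0,-1]]'; python3 -m inch '[[0,0,-1,0,0,0,-1],[0,0,-1,0,0,0,-1],[0,0,-1,0,0,0,-1],[0,0,-1,0,0,0,-1],[0,0,-1,0,0,0,-1],[0,0,-1,0,0,0,-1],[0,0,-0.5,0,0,0,-1],[0,0,0,0,0,0,-1]]'; python3 go.py; python3 w.py w12; python3 - <<'E'
from fit import *
import pickle
for n in ("scene","top"):
    p,d=bot.camera(n); np.save(n+"12.npy",d); cv2.imwrite(f"pics/{n}12.png",p)
    if n=="scene":
        for a,b in [(.03,.05),(.06,.08)]:
            sc(d,p,pin=(.59,.034),sl=(.42,.326),szlo=a,szhi=b)
            sc(d,p,pin=(9,9),sl=(.683,-.13),szlo=a,szhi=b)
    else:
        C=cloud(n,d)
cal,p,d=pickle.load(open("w12.pkl","rb")); C=cloud("wrist",d,cal); 
b=(p[...,0]>1.6*p[...,2].astype(float))&(p[...,0]>60)&(np.hypot(C[...,0]-.42,C[...,1]-.326)<.03)
print("top z",np.percentile(C[b][:,2],[50,90]).round(4))
E
```

```text
clock: 30.55
eef_pos: [0.4201, 0.3256, 0.0378]
tool_rot: [0.805, 0.593, -0.001, 0.0]
ft_force: [-0.2, 0.1, 0.4]
grip_width: 0.0852
clock: 31.35
eef_pos: [0.4222, 0.3273, 0.2038]
tool_rot: [0.805, 0.593, 0.003, -0.0]
ft_force: [1.3, 0.8, -0.8]
grip_width: 0.0851
t 31.35 tcp [0.4222 0.3273 0.2038] yaw 72.8 z [ 0.004  0.003 -1.   ] j [0.66 0.3  0.09 1.35 0.   0.96] F [ 1.3  0.8 -0.8] w 0.0851
scene pin 0.014 (array([0.5902, 0.0342]), 178, 0.0011)
scene pin 0.0105 (array([0.59  , 0.0339]), 88, 0.0011)
scene sleeve (array([0.4213, 0.3272]), 134, 0.0013)
scene sleeve (array([ 0.6873, -0.1291]), 157, 0.0009)
scene pin 0.014 (array([0.5902, 0.0342]), 178, 0.0011)
scene pin 0.0105 (array([0.59  , 0.0339]), 88, 0.0011)
scene sleeve (array([0.4221, 0.3274]), 188, 0.0046)
scene sleeve (array([ 0.6883, -0.1285]), 217, 0.0047)
top z [0.0847 0.086 ]
```

View pics/scene12.png

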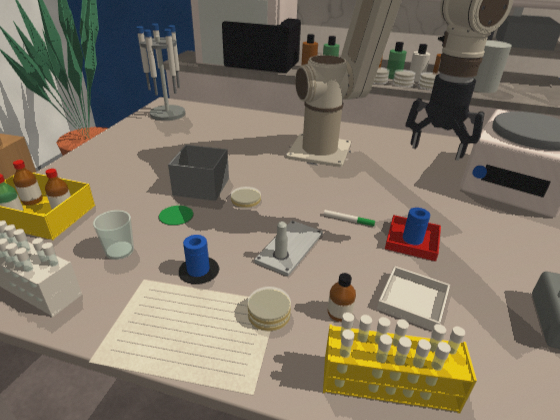

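View pics/top12.png

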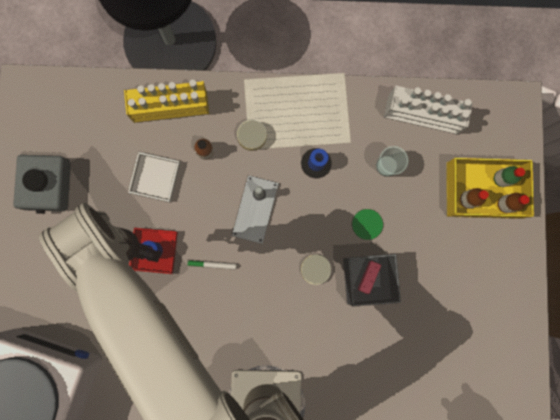

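View pics/w12.png

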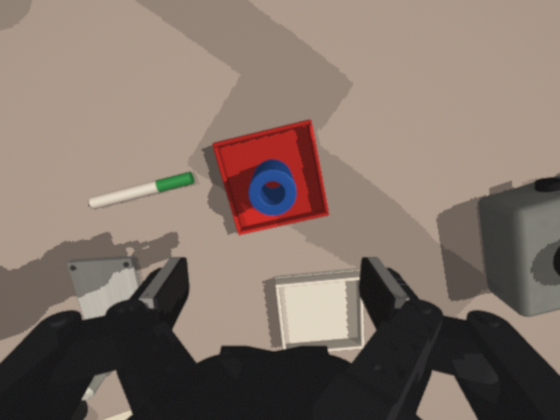

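All checks out: the sleeve stands upright in the red tray (wrist view (272,190), top z≈0.085). The chunk is in the bin (top view (370,278)), the other sleeve is on the black mat at (197,258) in the scene view, and the bystanders have not moved. Handing in.

```bash
python3 -c "
from workcell import bot
print(bot.job_done())"
```

```text
the job is handed in; nothing more can be done
None
```

I put the pink chunk in the waste bin and slid the green-mat sleeve onto the gauge pin. It stopped part-way, so it now stands upright in the red tray. The job was handed in at about 31.5 s.

**Gauge test:** the sleeve met a hard stop twice at the same height, the second time after I lifted it and shifted it 1.5 mm. Let go, it stayed upright and within about 1 mm of the pin's axis. Its underside was about 52 mm above the plate, which matches a tight sleeve on the taper.

**Last checks:**
- **Tested sleeve:** it is within a few mm of the red tray's centre. Its top is at z ≈ 0.085 m, so it is on the tray floor.
- **Chunk:** it lies flat in the bin.
- **Other sleeve and bystanders:** the other sleeve is still upright on the black mat. No bystander had visibly moved.
- **Robot:** the gripper is open and clear of everything.

**What failed or disagreed:**
- **First grasp of the chunk:** it closed on air just above the chunk. The real fingertips sit about 28 mm short of the reported TCP, measured from depth images. I corrected for that from then on.
- **Camera disagreement:** the scene and wrist cameras differed by about 2 mm on the sleeve's alignment with the pin. I split the difference, and the sleeve went over the pin without trouble.

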